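Close up a brew-water standpipe and lock it

ROBOT

A 7-joint arm with a two-finger parallel gripper is mounted at the origin on the work surface. World frame = base frame: x ahead of the robot, y to its left, z up, the work surface at z = 0. Lengths are in mm, angles in rad, forces in N, time in s.
With the tool pointing down it reaches from about 425 to 875 mm from the base axis. Payload 4.7 kg.
Tool frame: the origin (TCP) lies on the centre line of the jaws, within the pads' length; the fingertips stand 11 mm ahead of it and the grasp point (between the pads) lies 8 mm behind it; z points along the fingers, y is the direction in which the jaws open and shut (so a half turn about z gives the same grasp; the last joint's range is limited). The gripper opens to 85 mm and grips with 20 to 120 N. Pads are 22 mm wide; open, the fingers measure 114 mm over their backs; the gripper's body (76 mm by 85 mm) begins 54 mm behind the grasp point. The pads swing forward as they close: fully open they stand 13 mm farther back than shut.
Start: joints at [-1.188, 0.321, -0.07, 1.45, 0.023, 1.371, -0.057], TCP at [234.35, 606.303, 242.349] pointing down, gripper open.
Joint ranges: [-2.86, 2.86], [-0.3, 2.09], [-1.38, 1.24], [0.06, 2.45], [-1.56, 4.7], [0.09, 2.05], [-2.69, 2.69]. Speed limits (rad/s): [2.57, 2.57, 3.14, 3.14, 3.14, 3.14, 3.14].

INTERFACE

Orientations are given as a 3x3 rotation matrix whose columns are the frame's x, y, z axes.
In Python, from workcell import state, get_image, sign_off gives the robot as it stands.
- The arm moves only by the shell command python3 -m handwheel 'ROWS' [FORCE]. ROWS is JSON, a list of rows, each a list of 7 numbers: the shift along the tool's x, y, z in units of 0.3 m (1.0 is 0.3 m), then the turn, a rotation vector about the tool's x, y, z in units of pi rad (1.0 is pi rad), then the opening in per cent of the stroke, from 0 (shut) to 100 (fully open). In form: [[tx, ty, tz, wx, wy, wz, fingers], ...]. A call has 1 to 8 rows; each row is the pose to reach, as a shift and turn from the pose commanded when the call began, along the tool's axes at that moment, turning the shorter way round; what a row does not reach only later rows make up. A row lasts 1/8 s, in which the tool goes at most 62.5 mm and 10.7 degrees, less where a joint would pass 70% of its speed; a pose out of reach is approached as far as the arm can. A call with a number of a shift or a turn outside -1 to 1 is refused whole. A call with a gripper value outside its range is refused whole. The fingers move at their own pace and stop on an object; FORCE is the grip in N (left out, the last holds). Time passes only in rows, so rows that repeat a pose let the fingers close. It gives the time, the measured TCP pose, the force and the opening at its end, in the units of the state.
- state(): the state, without advancing time (a new reading comes with each control period).
- get_image(name): name is "scene" or "side" or "wrist"; returns a dict with "color" (480x640x3 uint8, red, green, blue), "range_z" (480x640 float32, mm along the optical axis (not along the pixel's ray), 0 where there is no reading), "fov_y" (degrees; the focal length in pixels is half the picture's height over the tangent of half this angle, whatever the lens; pixels are square), "cx", "cy" (the principal point, pixels), "extrinsics" (4x4, takes a point from world to camera coordinates). Camera axes: x right, y up, looking along -z (the intrinsics and any distortion apply to the point x, -y, -z); pixel columns grow to the right and rows downward; lengths in mm; the calibration is good to about 2 mm. A picture is of the moment at which its call begins.
- sign_off(): hands the job in, once; it reports no verdict.
The state is a dict: "time": time; "qpos": joint angles; "qd": joint speeds; "effort": joint torques, N m; "ee_pos": TCP position; "eef_rot": TCP orientation; "force": force on the tool from outside, world axes, zero at the start; "torque": the same for the moment, N m; "finger_gap": finger opening in mm.
Only numpy, scipy, OpenCV 4.12 (cv2) and the standard library are available. Lean on these libraries where they do the work, as an engineer would, in place of code of your own. Each camera call takes 0.05 s, during which the arm holds its last target. There are 200 camera calls.

TASK

Two brass water standpipes stand on the drinks-shop counter. On the larger one, which has a ring spanner sitting on its lock nut, turn the big hex coupling at the top clockwise (seen from above) by hand until it is fully home; then swing the spanner counter-clockwise (seen from above) to its stop, so that the lock nut jams up under the coupling. Leave the coupling of the small standpipe as it is, and let go of everything.

Things in the scene. Friction and masses are not known exactly. Their poses are not given: they have to be found in the camera images.
- coupling_mid (a point): centre of the big brass hex coupling nut on the larger standpipe, on its upright turning axis, 88 mm above the counter. The nut is 44 mm across flats, 36 mm high (70 to 106 mm above the counter), with a small dome 11 mm high on top and a thin 50 mm collar from 66 to 70 mm. Its x axis is square to one pair of flats (the other pairs every 60 degrees) and turns with the nut; z is up. The standpipe is fixed to the counter on a 110 mm square white plate 8 mm thick.
- coupling (a joint): turn of that coupling nut in rad, growing clockwise seen from above; starts between 0 and 0.2, fully home against its stop at 1.25. It turns stiffly (about 0.25 N m), stays where it is left and does not visibly rise or sink.
- spanner_grip (a point): the place to take the dark steel ring spanner: on the middle of its handle, 125 mm out from the standpipe's axis, 42 mm above the counter. The handle is a level flat bar 18 mm wide and 10 mm thick (37 to 47 mm above the counter) from the ring (68 mm across, below the coupling) to a rounded end 173 mm from the axis, and points roughly to the robot. x runs along the handle outwards, z up. The spanner stays on the lock nut and swings level about the same axis as the coupling.
- spanner (a joint): swing of the spanner and the lock nut in rad, growing counter-clockwise seen from above; starts between 0 and 0.2, its stop at 0.85. It needs about 0.5 N m (4 N at the grip) and stays where it is left.
- small_coupling (a joint): turn in rad of the hex coupling (28 mm across flats, top 82 mm above the counter) of the smaller standpipe that has no spanner; it is tight already, reads 0 and is to be left alone. It is 0.25 to 0.45 m to the left or right of the larger standpipe.
There are look-alikes about, which are no part of the job. What is shaped like the part that bears small_coupling but orange or pink is not meant.

How it is judged:
By the outcome, as a careful person would: the job done as asked, in the order asked, and still so for the second after the job is handed in, with the robot touching nothing.
It also fails if it takes over 48 s, if anything falls off the work surface, if the arm or the gripper's body presses on something with over 40 N, if the wrist force passes 120 N, or if a joint passes its speed limit or range.

## Working session

There is one attempt and no reset: what is moved stays moved. The work goes in short steps, Python scripts to look and compute and a shell command to move; the robot and the scene stay as the last step left them, time stands still between calls to the robot, and variables do not carry over. Pictures are saved under pics/ and viewed, about 8 in all and at most 12, crops included, and the job is handed in when it is done.

```bash
ls; mkdir -p pics; cat > h.py <<'E'
import numpy as np, cv2
from workcell import state, get_image
def ray(im,u,v):
    E=np.array(im["extrinsics"]);f=240/np.tan(np.radians(im["fov_y"])/2)
    R,t=E[:3,:3],E[:3,3]
    d=np.array([(u-im["cx"])/f,-(v-im["cy"])/f,-1.0])
    return -R.T@t, R.T@d
def onz(im,u,v,z):
    o,d=ray(im,u,v); return o+d*(z-o[2])/d[2]
def cloud(im):
    v,u=np.mgrid[0:480,0:640]
    E=np.array(im["extrinsics"]);f=240/np.tan(np.radians(im["fov_y"])/2)
    Z=im["range_z"]; P=np.stack([(u-im["cx"])/f*Z,-(v-im["cy"])/f*Z,-Z],-1)
    return (P-E[:3,3])@E[:3,:3]
def save(im,n): cv2.imwrite("pics/"+n,cv2.cvtColor(im["color"],cv2.COLOR_RGB2BGR))
E
python3 - <<'E'
from h import *
import pickle
s=state();print({k:np.round(v,3).tolist() for k,v in s.items()})
for n in ["scene","side"]:
    im=get_image(n);save(im,n+"0.png");pickle.dump(im,open(n+".pkl","wb"))
    print(n,{k:im[k] for k in im if k not in("color","range_z")})
E
```

```text
pics
{'time': 0.0, 'qpos': [-1.188, 0.322, -0.07, 1.452, 0.023, 1.371, -0.057], 'qd': [-0.0, 0.0, 0.0, -0.001, 0.001, -0.0, 0.0], 'effort': [-0.0, -49.359, -0.382, -31.433, 0.013, 0.011, -0.0], 'ee_pos': [234.165, 605.8, 241.225], 'eef_rot': [[-0.933, 0.36, -0.001], [0.36, 0.933, -0.002], [-0.0, -0.002, -1.0]], 'force': [-0.314, 0.019, 0.821], 'torque': [0.001, -0.031, 0.024], 'finger_gap': 85.347}
scene {'fov_y': 46.04839143953415, 'cx': 318.98539726911036, 'cy': 238.26010486475832, 'extrinsics': array([[-4.45905854e-01,  8.95026824e-01, -9.74444751e-03,
         2.04876282e+02],
       [-7.69784418e-01, -3.77909061e-01,  5.14409070e-01,
         3.89644142e+02],
       [ 4.56727401e-01,  2.36879139e-01,  8.57489565e-01,
        -1.38497851e+03],
       [ 0.00000000e+00,  0.00000000e+00,  0.00000000e+00,
         1.00000000e+00]])}
side {'fov_y': 43.28284802481141, 'cx': 321.9971121081785, 'cy': 239.1305873953689, 'extrinsics': array([[ 7.95220216e-01, -6.06047577e-01, -1.81973039e-02,
        -3.75548387e+02],
       [ 3.34894632e-01,  4.14014197e-01,  8.46426506e-01,
        -2.65456682e+02],
       [-5.05440791e-01, -6.79189648e-01,  5.32194540e-01,
        -8.51427597e+02],
       [ 0.00000000e+00,  0.00000000e+00,  0.00000000e+00,
         1.00000000e+00]])}
```

View pics/scene0.png

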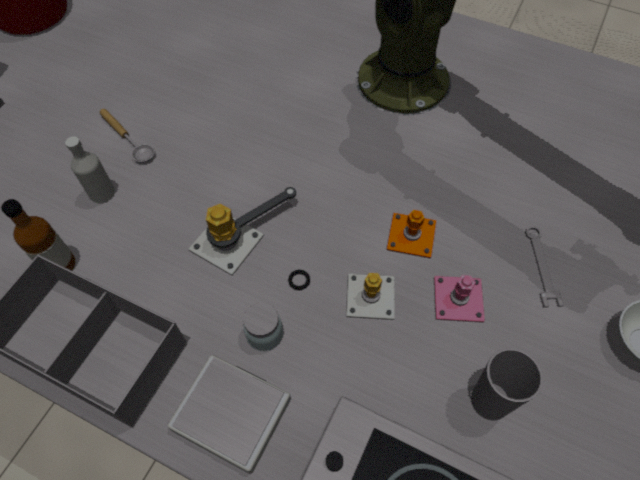

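View pics/side0.png

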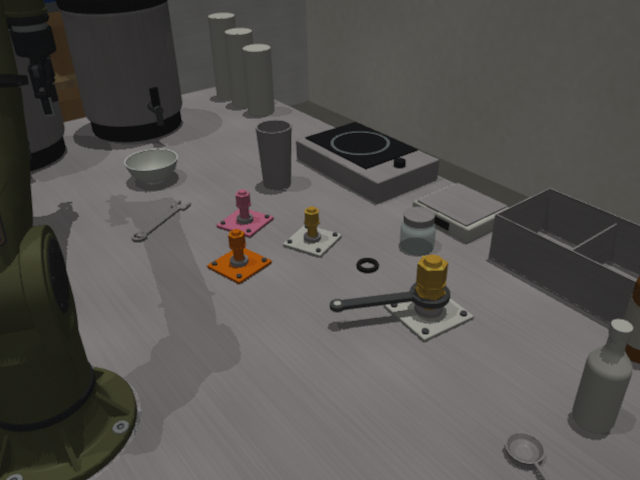

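Scene view: the large brass standpipe with the spanner is at (221,222), with the handle end at (290,192). The small brass one on a white plate is at (372,285). The orange (414,225) and pink (462,290) ones are look-alikes, and a loose open-ended spanner lies at (540,265). In the side view the large one is at (431,275) and its handle end at (337,304). The (221,222) pipe is meant, because it is the larger one and has the spanner on it.

```bash
python3 - <<'E'
from h import *
import pickle
S=pickle.load(open("scene.pkl","rb"));D=pickle.load(open("side.pkl","rb"))
crops=[]
for n,im,(u0,u1,v0,v1) in [("scene",S,(180,310,175,280)),("side",D,(320,480,240,345))]:
    hsv=cv2.cvtColor(im["color"],cv2.COLOR_RGB2HSV)
    m=cv2.inRange(hsv,(15,140,60),(35,255,255)); k=np.zeros_like(m);k[v0:v1,u0:u1]=1;m=m*k
    C=cloud(im);P=C[(m>0)&(im["range_z"]>0)]
    print(n,"brass n",len(P),"med",np.median(P,0).round(1),"min",np.percentile(P,2,0).round(1),"max",np.percentile(P,98,0).round(1))
    T=P[(P[:,2]>102)&(P[:,2]<109)];print(" hex top",len(T),T.mean(0).round(1),(T.min(0)+T.max(0))/2)
    T=P[P[:,2]>113];print(" dome",len(T),T.mean(0).round(1) if len(T) else 0)
    g=(hsv[...,2]<110)&(k>0)&(im["range_z"]>0)&(C[...,2]>38)&(C[...,2]<53)
    ax=T.mean(0)[:2] if len(T) else P[:,:2].mean(0)
    H=C[g];r=np.linalg.norm(H[:,:2]-ax,axis=1);H=H[(r>60)&(r<185)]
    d=H[:,:2]-ax
    vx,vy,x0,y0=cv2.fitLine(H[:,:2].astype(np.float32),cv2.DIST_HUBER,0,.01,.01).ravel()
    print(" handle n",len(H),"z med",np.median(H[:,2]).round(1),"dir deg",np.degrees(np.arctan2(d.mean(0)[1],d.mean(0)[0])).round(1),"line",np.degrees(np.arctan2(vy,vx)).round(1),"offset",((x0-ax[0])*vy-(y0-ax[1])*vx).round(1),"rmax",np.linalg.norm(d,axis=1).max().round(1))
    crops.append(cv2.resize(im["color"][v0:v1,u0:u1],(400*(1),int(400*(v1-v0)/(u1-u0))),interpolation=cv2.INTER_CUBIC))
    ys,xs=np.nonzero(m);print(" px top",xs[ys<ys.min()+3].mean(),ys.min(),"bottom",ys.max())
# small standpipe
hsv=cv2.cvtColor(S["color"],cv2.COLOR_RGB2HSV);m=cv2.inRange(hsv,(15,140,60),(35,255,255));P=cloud(S)[265:300,350:395][m[265:300,350:395]>0];print("small",np.median(P,0).round(1),P[:,2].max())
# triangulate handle end
(o1,d1),(o2,d2)=ray(S,290.5,191.5),ray(D,336.5,303.5)
A=np.stack([d1,-d2],1);t=np.linalg.lstsq(A,o2-o1,rcond=None)[0];print("end tri",o1+d1*t[0],o2+d2*t[1])
h=max(c.shape[0] for c in crops)
cv2.imwrite("pics/crop.png",cv2.cvtColor(np.hstack([cv2.copyMakeBorder(c,0,h-c.shape[0],0,0,0) for c in crops]),cv2.COLOR_RGB2BGR))
E
```

```text
scene brass n 601 med [ 596.3 -138.8  105. ] min [ 569.4 -164.9   47.2] max [ 614.  -123.   116.2]
 hex top 227 [ 593.1 -142.2  105.5] [ 590.37488888 -144.85553127  105.48936144]
 dome 106 [ 590.8 -145.9  114.8]
 handle n 480 z med 45.8 dir deg 152.2 line -27.9 offset -0.9 rmax 172.4
 px top 219.21052631578948 204 bottom 240
side brass n 1150 med [ 577.8 -158.8   90.5] min [ 565.1 -172.1   49.3] max [ 607.  -130.6  116.8]
 hex top 238 [ 582.3 -154.7  106.1] [ 588.1464929  -148.69237697  105.5282706 ]
 dome 124 [ 587.1 -149.3  115.4]
 handle n 684 z med 46.8 dir deg 153.3 line -26.6 offset 1.9 rmax 181.7
 px top 430.7560975609756 255 bottom 309
small [576.5 167.5  73.7] 989.1645426937185
end tri [446.94693673 -71.02585653  45.6662305 ] [448.36463645 -72.45914718  45.35077821]
```

View pics/crop.png

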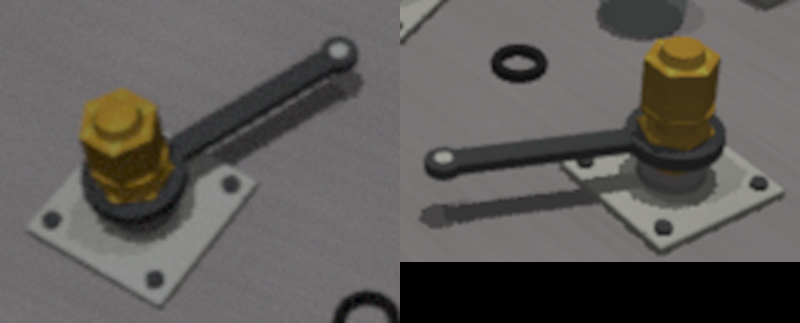

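The crop confirms it: the target is the large brass hex with the ring spanner under it on a white plate. Both views agree to about 4 mm on the axis at (589,-147). The hex top is at z≈105.5 and the handle top at z≈46, with the handle pointing at 152.7°. The small one stands at (576,168), 315 mm away, which fits the description. I'm moving above the target now.

```bash
python3 -m handwheel '[[-1,-0.96,0,0,0,0,100],[-1,-0.96,0,0,0,0,100],[-1,-0.96,0,0,0,0,100],[-1,-0.96,0,0,0,0,100],[-1,-0.96,0,0,0,0,100],[-1,-0.96,0,0,0,0,100],[-1,-0.96,0,0,0,0,100]]' 40
python3 -m handwheel '[[-1,-0.96,0,0,0,0.29,100],[-1,-0.96,0,0,0,0.29,100],[-1,-0.96,0,0,0,0.29,100],[-1,-0.96,0,0,0,0.29,100],[-1,-0.96,0,0,0,0.29,100],[-1,-0.96,0,0,0,0.29,100],[-1,-0.96,0,0,0,0.29,100],[-1,-0.96,0,0,0,0.29,100]]'
python3 - <<'E'
from h import *
import pickle
s=state();print(s["time"],s["qpos"],s["ee_pos"],s["eef_rot"])
im=get_image("wrist");save(im,"w1.png");pickle.dump(im,open("w1.pkl","wb"));print(im["extrinsics"],im["fov_y"])
E
```

```text
time: 0.98
ee_pos: [411.3, 226.2, 242.2]
eef_rot: [[-0.932, 0.364, 0.0], [0.364, 0.932, -0.0], [-0.0, -0.0, -1.0]]
force: [-1.4, 0.2, -0.8]
finger_gap: 85.3
time: 1.98
ee_pos: [586.0, -151.5, 241.6]
eef_rot: [[-0.281, 0.96, -0.001], [0.96, 0.281, -0.003], [-0.002, -0.002, -1.0]]
force: [0.0, 0.0, 0.4]
finger_gap: 85.3
1.975 [-0.31723794  0.25324613  0.62843566  1.5898494  -0.14849462  1.34832125
  0.61361794] [ 586.012087   -151.54902723  241.57655179] [[-0.28085115  0.9597503  -0.00141252]
 [ 0.95974877  0.28084669 -0.00272784]
 [-0.00222135 -0.00212178 -0.99999528]]
[[ 9.59926271e-01  2.80229398e-01 -3.61080393e-03 -5.18531392e+02]
 [-2.66099634e-01  9.07330785e-01 -3.25487069e-01  3.34803784e+02]
 [-8.79348519e-02  3.13404422e-01  9.45539597e-01 -2.81570216e+02]
 [ 0.00000000e+00  0.00000000e+00  0.00000000e+00  1.00000000e+00]] 63.10382671279394
```

View pics/w1.png

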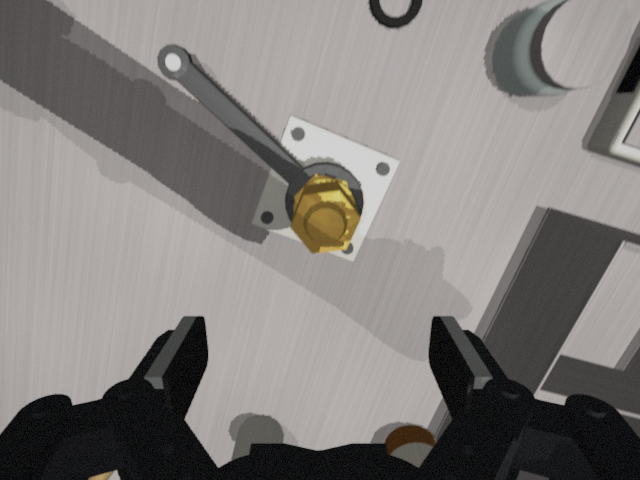

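The wrist view shows the hex top with its dome at (325,224) and the spanner ring behind it at (323,195). The handle end is at (173,62). Next I measure the hex top face and its flats, casting rays onto the measured height.

```bash
cat > meas.py <<'E'
from h import *
import sys,pickle
im=pickle.load(open(sys.argv[1],"rb"))
hsv=cv2.cvtColor(im["color"],cv2.COLOR_RGB2HSV);C=cloud(im)
m=cv2.inRange(hsv,(12,110,40),(38,255,255))>0
near=(np.linalg.norm(C[...,:2]-[589,-147],axis=2)<40)&(im["range_z"]>0)
t=(m&near&(C[...,2]>101)).astype(np.uint8)
P=C[t>0];print("top n",len(P),"z",np.percentile(P[:,2],[10,50,90]).round(1))
c=max(cv2.findContours(t,cv2.RETR_EXTERNAL,cv2.CHAIN_APPROX_NONE)[0],key=cv2.contourArea)
h=np.array([onz(im,u,v,106)[:2] for u,v in cv2.convexHull(c)[:,0]])
hc=h.mean(0)
# width by direction: flats = minima
a=np.radians(np.arange(0,180,1.));n=np.stack([np.cos(a),np.sin(a)])
pr=h@n;w=pr.max(0)-pr.min(0)
ws=w[:60]+w[60:120]+w[120:];k=ws.argmin();print("widths",w[k::60][:3].round(1),"flat normals at",k,"+60k; max",w.max().round(1))
mid=((pr.max(0)+pr.min(0))/2);A=n.T;print("centre",np.linalg.lstsq(A,mid,rcond=None)[0].round(1))
d=C[near&(C[...,2]>113)];print("dome",len(d),((d.min(0)+d.max(0))/2).round(1),d.mean(0).round(1))
cx=np.linalg.lstsq(A,mid,rcond=None)[0]
r=np.linalg.norm(C[...,:2]-cx,axis=2)
g=(C[...,2]>38)&(C[...,2]<54)&(r>65)&(r<185)&(hsv[...,2]<150)
H=C[g];vx,vy,x0,y0=cv2.fitLine(H[:,:2].astype(np.float32),cv2.DIST_HUBER,0,.01,.01).ravel()
print("handle",len(H),"z",np.median(H[:,2]).round(1),"line deg",np.degrees(np.arctan2(vy,vx)).round(1)%180,"mean dir",np.degrees(np.arctan2(*(H.mean(0)[:2]-cx)[::-1])).round(1)%360,"rmax",r[g].max().round(1),"grip",(cx+125*(H.mean(0)[:2]-cx)/np.linalg.norm(H.mean(0)[:2]-cx)).round(1))
E
python3 meas.py w1.pkl
```

```text
top n 3026 z [105.6 107.3 115.9]
widths [42.8 44.  44.3] flat normals at 53 +60k; max 50.0
centre [ 588.1 -145. ]
dome 17733 [ 589.  -140.7  216.3] [ 593.5 -136.2  291.7]
handle 3803 z 47.3 line deg 19.3 mean dir 138.2 rmax 185.0 grip [494.9 -61.7]
```

Hex width across flats measures 44 mm, which matches the text, and the flat normals are at -7/53/113°. The centre is near (588.5,-146). The handle mask picked up other things, so I'll redo that later. I'm descending with the jaws along 53°.

```bash
python3 -m handwheel '[[0.015,0.013,0.1,0,0,-0.204,100],[0.015,0.013,0.2,0,0,-0.204,100],[0.015,0.013,0.25,0,0,-0.204,100],[0.015,0.013,0.3,0,0,-0.204,100],[0.015,0.013,0.4,0,0,-0.204,100],[0.015,0.013,0.5,0,0,-0.204,100],[0.015,0.013,0.512,0,0,-0.204,100]]' 60
python3 -m handwheel '[[0,0,0,0,0,0,50],[0,0,0,0,0,0,20],[0,0,0,0,0,0,20],[0,0,0,0,0,0,20],[0,0,0,0,0,0,20],[0,0,0,0,0,0,20]]' 60
python3 - <<'E'
from h import *
s=state();print(s["qpos"],s["force"],s["torque"])
im=get_image("side");save(im,"s1.png")
c=im["color"][180:360,300:520];cv2.imwrite("pics/s1c.png",cv2.cvtColor(cv2.resize(c,None,fx=3,fy=3),cv2.COLOR_RGB2BGR))
E
```

```text
time: 2.9
ee_pos: [586.9, -139.1, 86.5]
eef_rot: [[-0.804, 0.594, -0.005], [0.594, 0.804, 0.002], [0.005, -0.001, -1.0]]
force: [0.8, -0.7, 0.6]
finger_gap: 85.5
time: 3.65
ee_pos: [587.4, -145.5, 91.0]
eef_rot: [[-0.802, 0.598, -0.001], [0.598, 0.802, -0.003], [-0.001, -0.004, -1.0]]
force: [-7.3, -4.1, 7.3]
finger_gap: 42.7
[-0.22184939  0.37157418  0.50704024  1.75429876 -0.19837876  1.06796695
  1.28265476] [-7.32723283 -4.06263916  7.32585276] [-1.18998692  1.66069413  0.20360811]
```

View pics/s1c.png

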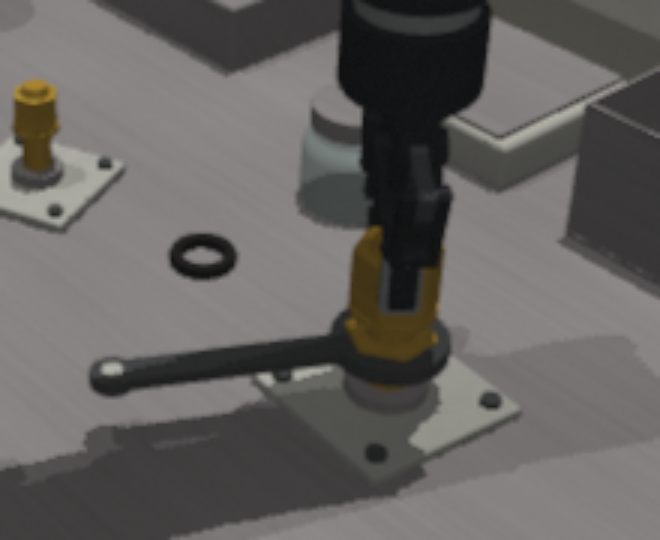

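The grip is on the flats: the gap is 42.7 mm for a 44 mm nut, and the pads sit on the hex faces. Now I turn it clockwise.

```bash
python3 -m handwheel '[[0,0,0,0,0,0.04,20],[0,0,0,0,0,0.08,20],[0,0,0,0,0,0.12,20],[0,0,0,0,0,0.16,20],[0,0,0,0,0,0.2,20],[0,0,0,0,0,0.24,20],[0,0,0,0,0,0.28,20],[0,0,0,0,0,0.32,20]]' 80
python3 -c "
from workcell import state
s=state();print(s['torque'],s['qpos'])"
python3 -m handwheel '[[0,0,0,0,0,0.01,20],[0,0,0,0,0,0.02,20],[0,0,0,0,0,0.03,20]]'
python3 -c "
from workcell import state
s=state();print(s['torque'],s['qpos'])"
```

```text
time: 4.7
ee_pos: [589.5, -144.4, 91.1]
eef_rot: [[0.077, 0.997, 0.002], [0.997, -0.077, -0.003], [-0.003, 0.003, -1.0]]
force: [2.3, -5.2, 3.0]
finger_gap: 42.4
[-0.75075877  1.13528716  0.32726419] [-0.36783022  0.40786528  0.69123832  1.75769357 -0.28850691  1.0771802
  0.34310553]
time: 5.08
ee_pos: [589.8, -144.4, 91.1]
eef_rot: [[0.168, 0.986, 0.003], [0.986, -0.168, -0.003], [-0.003, 0.003, -1.0]]
force: [3.5, -5.4, 3.6]
finger_gap: 43.0
[-0.67139099  1.22188224  0.29124555] [-0.38138013  0.41248044  0.70910526  1.75790376 -0.2981068   1.07853367
  0.25921727]
```

```bash
for i in 1; do python3 -m handwheel '[[0,0,0,0,0,0.01,20],[0,0,0,0,0,0.02,20]]'
python3 -c "
from workcell import state
s=state();print(s['torque'])"
python3 -m handwheel '[[0,0,0,0,0,0.01,20],[0,0,0,0,0,0.02,20]]'
python3 -c "
from workcell import state
s=state();print(s['torque'])"
python3 -m handwheel '[[0,0,0,0,0,0.01,20],[0,0,0,0,0,0.02,20]]'
python3 -c "
from workcell import state
s=state();print(s['torque'])"
done
```

```text
time: 5.32
ee_pos: [589.9, -144.4, 91.1]
eef_rot: [[0.23, 0.973, 0.003], [0.973, -0.23, -0.003], [-0.002, 0.004, -1.0]]
force: [4.0, -5.1, 4.1]
finger_gap: 42.7
[-0.55515325  1.16898336  0.25320424]
time: 5.58
ee_pos: [590.1, -144.4, 91.1]
eef_rot: [[0.29, 0.957, 0.003], [0.957, -0.29, -0.003], [-0.002, 0.004, -1.0]]
force: [3.7, -5.8, 3.9]
finger_gap: 42.6
[-0.57342182  1.12445968  0.28834708]
time: 5.82
ee_pos: [590.3, -144.2, 91.0]
eef_rot: [[0.342, 0.94, 0.003], [0.94, -0.342, -0.005], [-0.004, 0.005, -1.0]]
force: [2.1, -7.6, 2.1]
finger_gap: 42.8
[-0.53279492  0.34138948  4.12177929]
```

The torque jumped from 0.29 to 4.1 N m after 73° of turning, so the coupling is at its stop. I'm releasing, rising and looking.

```bash
python3 -m handwheel '[[0,0,0,0,0,0,100],[0,0,0,0,0,0,100],[0,0,0,0,0,0,100],[0,0,0,0,0,0,100],[0,0,-0.15,0,0,0,100],[0,0,-0.3,0,0,0,100],[0,0,-0.5,0,0,0,100],[0,0,-0.5,0,0,0,100]]'
python3 - <<'E'
from h import *
import pickle
s=state();print(s["time"],s["qpos"],s["ee_pos"],s["eef_rot"],s["torque"])
im=get_image("wrist");save(im,"w2.png");pickle.dump(im,open("w2.pkl","wb"))
E
python3 meas.py w2.pkl
```

```text
time: 6.82
ee_pos: [591.4, -143.2, 244.1]
eef_rot: [[0.349, 0.937, 0.01], [0.937, -0.349, -0.001], [0.003, 0.009, -1.0]]
force: [0.2, 0.1, -1.3]
finger_gap: 85.4
6.825 [-0.46932862  0.27976614  0.80644486  1.59137276 -0.20820631  1.34915049
  0.00513787] [ 591.44335814 -143.15624488  244.13360896] [[ 3.49130988e-01  9.37024669e-01  9.60853724e-03]
 [ 9.37069893e-01 -3.49141233e-01 -6.44164688e-04]
 [ 2.75113833e-03  9.22876881e-03 -9.99953629e-01]] [ 0.00972865  0.00479287 -0.03189758]
top n 2901 z [105.8 107.4 115.9]
widths [44.8 44.  44.1] flat normals at 43 +60k; max 50.6
centre [ 588.  -145.2]
dome 13153 [ 596.3 -136.6  217.8] [ 595.5 -131.   298.2]
handle 2707 z 47.5 line deg 152.4 mean dir 152.6 rmax 171.9 grip [477.  -87.7]
```

View pics/w2.png

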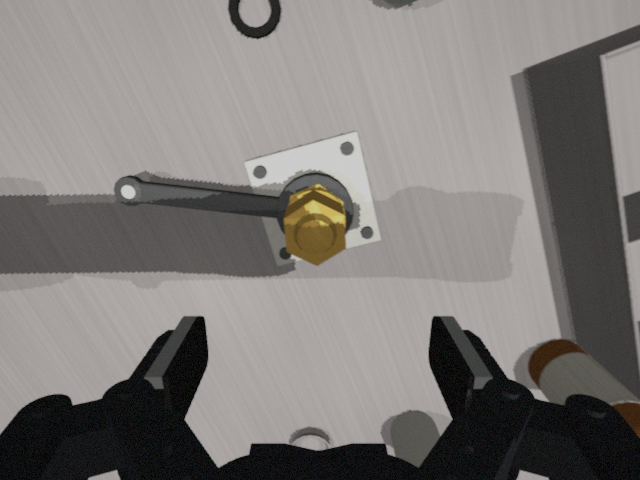

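The coupling flats are now at -17°, 70° clockwise of where they started. The starting turn was 0–0.2, so home lies 60–72° on, which fits. The handle in the wrist view runs from (128,190) to (280,208) at 152.5°, z top 47.5, and has not moved. The grip point is (477,-88). Next I go above it with the jaws across the handle.

```bash
python3 -m handwheel '[[0.039,-0.422,0,0,0,0.06,100],[0.039,-0.422,0,0,0,0.12,100],[0.039,-0.422,0,0,0,0.18,100],[0.039,-0.422,0,0,0,0.24,100],[0.039,-0.422,0,0,0,0.3,100],[0.039,-0.422,0,0,0,0.36,100],[0.039,-0.422,0,0,0,0.42,100],[0.039,-0.422,0,0,0,0.48,100]]'
python3 -m handwheel '[[0,0,0.1,0,0,0.06,100],[0,0,0.2,0,0,0.06,100],[0,0,0.3,0,0,0.06,100],[0,0,0.3,0,0,0.06,100],[0,0,0.3,0,0,0.06,100]]'
python3 - <<'E'
from h import *
import pickle
s=state();print(s["qpos"],s["ee_pos"],np.degrees(np.arctan2(s["eef_rot"][1][1],s["eef_rot"][0][1])))
im=get_image("wrist");save(im,"w3.png");pickle.dump(im,open("w3.pkl","wb"))
E
```

```text
time: 7.88
ee_pos: [473.3, -86.4, 237.1]
eef_rot: [[0.972, -0.235, -0.003], [-0.235, -0.972, -0.0], [-0.003, 0.001, -1.0]]
force: [-0.2, -0.7, 0.5]
finger_gap: 85.6
time: 8.5
ee_pos: [474.4, -86.8, 149.1]
eef_rot: [[0.913, -0.408, 0.0], [-0.408, -0.913, -0.0], [0.0, 0.0, -1.0]]
force: [0.8, -1.1, 0.3]
finger_gap: 85.5
[-0.62916412  0.02136071  0.77180624  1.9972986  -0.016246    1.12896301
 -1.84117004] [474.37612992 -86.76763175 149.05836232] -114.05551769233018
```

View pics/w3.png

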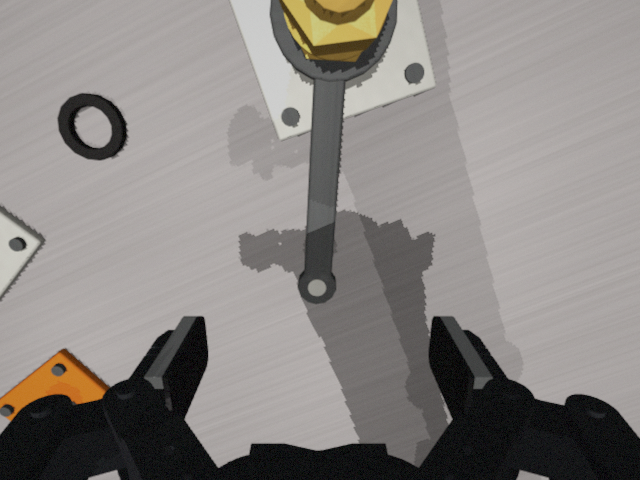

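The handle runs down the middle of the picture, from (330,80) to (317,287), between the jaws. The TCP is at radius 127.6 mm and angle 152.9° about the axis, which is good. I'm descending and gripping.

```bash
python3 -m handwheel '[[0,0,0.15,0,0,0.018,100],[0,0,0.3,0,0,0.018,100],[0,0,0.377,0,0,0.018,100],[0,0,0.377,0,0,0.018,100]]' 40
python3 -m handwheel '[[0,0,0,0,0,0,40],[0,0,0,0,0,0,5],[0,0,0,0,0,0,5],[0,0,0,0,0,0,5],[0,0,0,0,0,0,5],[0,0,0,0,0,0,5]]' 40
python3 - <<'E'
from h import *
s=state();e=s["ee_pos"];print(s["force"],s["torque"],s["qpos"])
c=np.array([588,-145.2]);R=np.array(s["eef_rot"]);v=np.array(e[:2])-c;a0=np.arctan2(v[1],v[0]);r=np.linalg.norm(v);print(r,np.degrees(a0),np.degrees(np.arctan2(R[1,1],R[0,1])))
for dd in range(4,53,4):
    a=a0+np.radians(dd);p=c+r*np.array([np.cos(a),np.sin(a)])-e[:2]
    t=R.T@[p[0],p[1],0]/300;print(dd,t.round(3)[:2],round(-dd/180,3))
E
```

```text
time: 9.05
ee_pos: [473.7, -86.6, 35.2]
eef_rot: [[0.889, -0.458, -0.002], [-0.458, -0.889, -0.0], [-0.002, 0.001, -1.0]]
force: [0.2, 0.1, 1.2]
finger_gap: 85.2
time: 9.8
ee_pos: [474.6, -86.7, 36.3]
eef_rot: [[0.888, -0.459, 0.001], [-0.459, -0.888, 0.001], [0.0, -0.001, -1.0]]
force: [-1.7, 0.1, 6.3]
finger_gap: 17.4
[-1.70997086  0.11739784  6.29547096] [ 0.03129396  0.40280874 -0.1736049 ] [-0.57465126  0.22284741  0.76543271  2.09721233 -0.19894758  0.89172508
 -1.74341345]
127.58591987600128 152.72552919098968 -117.31789788086972
4 [0.001 0.03 ] -0.022
8 [0.004 0.059] -0.044
12 [0.009 0.088] -0.067
16 [0.017 0.117] -0.089
20 [0.026 0.145] -0.111
24 [0.037 0.173] -0.133
28 [0.05 0.2 ] -0.156
32 [0.065 0.225] -0.178
36 [0.081 0.25 ] -0.2
40 [0.1   0.273] -0.222
44 [0.12  0.295] -0.244
48 [0.141 0.316] -0.267
52 [0.164 0.335] -0.289
```

The handle is gripped, with the gap at 17.4 mm for an 18 mm bar. I swing counter-clockwise 32° first, then go in small steps.

```bash
python3 -m handwheel '[[0.001,0.03,0,0,0,-0.022,5],[0.004,0.059,0,0,0,-0.044,5],[0.009,0.088,0,0,0,-0.067,5],[0.017,0.117,0,0,0,-0.089,5],[0.026,0.145,0,0,0,-0.111,5],[0.037,0.173,0,0,0,-0.133,5],[0.05,0.2,0,0,0,-0.156,5],[0.065,0.225,0,0,0,-0.178,5]]'
cat > sw.py <<'E'
from h import *
s=state();e=np.array(s["ee_pos"]);c=np.array([588,-145.2]);R=np.array(s["eef_rot"]);v=e[:2]-c;a0=np.arctan2(v[1],v[0]);r=np.linalg.norm(v)
F=np.array(s["force"]);tq=s["torque"];t=np.array([-np.sin(a0),np.cos(a0)])
print("r",r.round(1),"ang",np.degrees(a0).round(1)%360,"Ft",(F[:2]@t).round(1),"Fr",(F[:2]@v/r).round(1),"Tz",round(tq[2],2),"q7",s["qpos"][6],"gap",s["finger_gap"])
E
python3 sw.py
python3 -m handwheel '[[0.001,0.015,0,0,0,-0.011,5],[0.001,0.03,0,0,0,-0.022,5]]'
python3 sw.py
```

```text
time: 10.8
ee_pos: [460.1, -156.0, 36.3]
eef_rot: [[0.997, 0.083, -0.001], [0.083, -0.997, 0.001], [-0.001, -0.001, -1.0]]
force: [-4.6, 0.3, 10.4]
finger_gap: 17.1
r 128.4 ang 184.8 Ft -0.7 Fr 4.6 Tz -0.42 q7 -1.0446834782932433 gap 17.146155636911683
time: 11.05
ee_pos: [461.0, -165.0, 36.3]
eef_rot: [[0.989, 0.151, -0.001], [0.151, -0.989, 0.001], [-0.001, -0.001, -1.0]]
force: [-4.7, 0.7, 9.3]
finger_gap: 17.1
r 128.5 ang 188.9 Ft -1.4 Fr 4.6 Tz -0.43 q7 -0.9566090462498803 gap 17.11425407035072
```

```bash
for i in 1; do
python3 -m handwheel '[[0,0.01,0,0,0,-0.007,5],[0,0.02,0,0,0,-0.014,5]]'; python3 sw.py
python3 -m handwheel '[[0,0.01,0,0,0,-0.007,5],[0,0.02,0,0,0,-0.014,5]]'; python3 sw.py
done
```

```text
time: 11.3
ee_pos: [461.9, -170.8, 36.3]
eef_rot: [[0.981, 0.194, -0.001], [0.194, -0.981, 0.001], [-0.001, -0.001, -1.0]]
force: [-5.1, 0.2, 9.6]
finger_gap: 17.3
r 128.6 ang 191.5 Ft -1.2 Fr 4.9 Tz -0.3 q7 -0.8996057601396349 gap 17.29750217226339
time: 11.55
ee_pos: [463.1, -176.6, 36.3]
eef_rot: [[0.971, 0.237, -0.001], [0.237, -0.971, 0.001], [-0.001, -0.002, -1.0]]
force: [-4.4, 1.6, 9.5]
finger_gap: 16.8
r 128.8 ang 194.1 Ft -2.6 Fr 3.9 Tz -0.26 q7 -0.842355365275371 gap 16.825292228533
```

```bash
for i in 1; do
python3 -m handwheel '[[0,0.01,0,0,0,-0.007,5],[0.001,0.02,0,0,0,-0.014,5]]'; python3 sw.py
python3 -m handwheel '[[0,0.01,0,0,0,-0.007,5],[0.001,0.018,0,0,0,-0.012,5]]'; python3 sw.py
done
```

```text
time: 11.8
ee_pos: [464.6, -182.3, 36.3]
eef_rot: [[0.96, 0.28, -0.002], [0.28, -0.96, 0.001], [-0.001, -0.002, -1.0]]
force: [-5.4, 1.1, 10.2]
finger_gap: 17.1
r 128.9 ang 196.7 Ft -2.6 Fr 4.9 Tz -0.18 q7 -0.7854664429073956 gap 17.09660183571413
time: 12.05
ee_pos: [466.1, -187.4, 36.3]
eef_rot: [[0.949, 0.316, -0.002], [0.316, -0.949, 0.002], [-0.002, -0.002, -1.0]]
force: [-6.2, 1.8, 11.1]
finger_gap: 17.3
r 129.0 ang 199.1 Ft -3.8 Fr 5.3 Tz -0.09 q7 -0.7365159599471862 gap 17.2538200373445
```

```bash
for i in 1; do
python3 -m handwheel '[[0,0.008,0,0,0,-0.006,5],[0.001,0.014,0,0,0,-0.01,5]]'; python3 sw.py
python3 -m handwheel '[[0,0.008,0,0,0,-0.006,5],[0.001,0.014,0,0,0,-0.01,5]]'; python3 sw.py
done
```

```text
time: 12.3
ee_pos: [466.2, -187.6, 36.1]
eef_rot: [[0.939, 0.344, -0.007], [0.344, -0.939, 0.009], [-0.003, -0.01, -1.0]]
force: [-13.3, 12.5, 21.9]
finger_gap: 17.2
r 129.0 ang 199.2 Ft -16.2 Fr 8.4 Tz -0.92 q7 -0.6986057623178417 gap 17.18544705101891
time: 12.55
ee_pos: [466.5, -187.7, 35.9]
eef_rot: [[0.928, 0.373, -0.011], [0.373, -0.928, 0.015], [-0.004, -0.018, -1.0]]
force: [-17.9, 19.9, 30.4]
finger_gap: 17.3
r 128.8 ang 199.3 Ft -24.7 Fr 10.3 Tz -1.22 q7 -0.6598827954883528 gap 17.322869164626567
```

The tangential force rose from 4 N to 25 N with no further motion at 199.2°. The swing was 46.5° (0.81 rad), so the spanner is at its stop. I'm releasing and rising, then checking.

```bash
python3 -m handwheel '[[0,0,0,0,0,0,100],[0,0,0,0,0,0,100],[0,0,0,0,0,0,100],[0,0,0,0,0,0,100],[0,0,-0.15,0,0,0,100],[0,0,-0.3,0,0,0,100],[0,0,-0.5,0,0,0,100],[0,0,-0.7,0,0,0,100]]'
python3 -m handwheel '[[-0.1,0,0,0,0,0,100],[-0.1,0,0,0,0,0,100],[-0.1,0,0,0,0,0,100]]'
python3 - <<'E'
from h import *
import pickle
s=state();print(s["time"],s["qpos"],s["ee_pos"],s["eef_rot"],s["force"])
im=get_image("wrist");save(im,"w4.png");pickle.dump(im,open("w4.pkl","wb"))
im=get_image("scene");save(im,"sc4.png");pickle.dump(im,open("sc4.pkl","wb"))
E
python3 meas.py w4.pkl; python3 meas.py sc4.pkl;python3 meas.py scene.pkl
```

```text
time: 13.55
ee_pos: [470.2, -195.2, 247.4]
eef_rot: [[0.927, 0.375, 0.0], [0.375, -0.927, 0.0], [0.0, 0.0, -1.0]]
force: [0.6, 0.4, 0.3]
finger_gap: 85.4
time: 13.92
ee_pos: [442.9, -205.8, 245.2]
eef_rot: [[0.927, 0.375, 0.0], [0.375, -0.927, 0.001], [0.0, -0.001, -1.0]]
force: [-0.4, 0.3, 0.1]
finger_gap: 85.3
13.925 [-0.35887688 -0.06123688  0.72020956  1.85676507  0.04096508  1.33127708
 -0.8355755 ] [ 442.94329215 -205.84298765  245.24460257] [[ 9.26967441e-01  3.75141790e-01  1.60818548e-05]
 [ 3.75141710e-01 -9.26967271e-01  6.12735074e-04]
 [ 2.44769885e-04 -5.61952490e-04 -9.99999812e-01]] [-0.39583529  0.34950513  0.12843368]
top n 651 z [104.1 106.3 107.6]
widths [16.8 37.7 22.5] flat normals at 43 +60k; max 37.8
centre [ 572.6 -152.6]
top n 420 z [103.4 107.4 115.1]
widths [48.4 44.1 45.4] flat normals at 44 +60k; max 52.1
centre [ 591.5 -145. ]
dome 108 [ 590.9 -145.5  116.3] [ 591.2 -145.9  114.9]
handle 415 z 46.1 line deg 18.3 mean dir 198.2 rmax 174.0 grip [ 472.8 -184.1]
top n 415 z [103.8 106.8 115. ]
widths [46.7 43.6 46.3] flat normals at 55 +60k; max 51.5
centre [ 591.6 -144.8]
dome 106 [ 591.1 -146.5  115.6] [ 590.8 -145.9  114.8]
handle 479 z 45.8 line deg 153.1 mean dir 152.9 rmax 172.6 grip [480.3 -87.9]Traceback (most recent call last):
  File "meas.py", line 17, in <module>
    d=C[near&(C[...,2]>113)];print("dome",len(d),((d.min(0)+d.max(0))/2).round(1),d.mean(0).round(1))
                                                   ~~~~~^^^
    return umr_minimum(a, axis, None, out, keepdims, initial, where)
ValueError: zero-size array to reduction operation minimum which has no identity
```

View pics/w4.png

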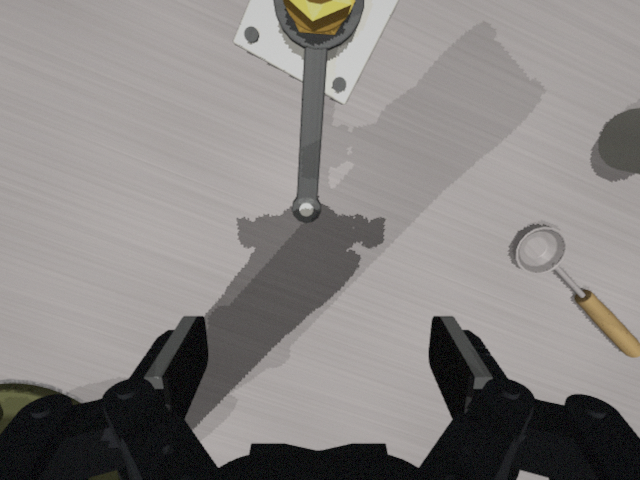

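View pics/sc4.png

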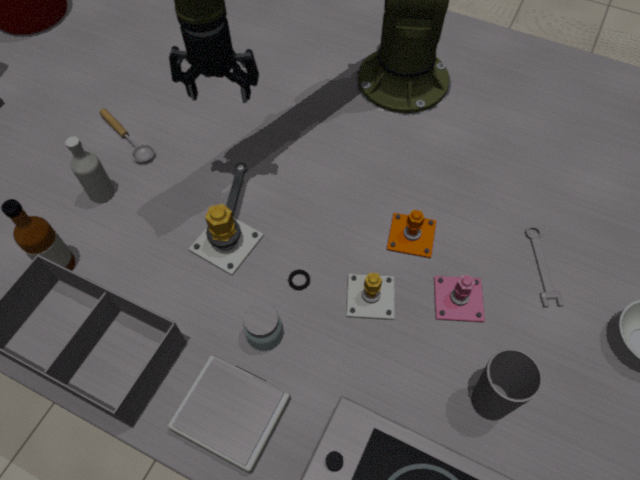

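Handle now at 198°, coupling flats unchanged (43–44°, as after tightening), small standpipe untouched, gripper free and clear. I'm handing in.

```bash
python3 -c "
from workcell import sign_off
print(sign_off())"
```

```text
the job is handed in; nothing more can be done
None
```

The job is done and handed in at about 14 s of robot time. `sign_off` reports no verdict.

- **Coupling:** I gripped the big coupling on its flats and turned it clockwise about 70° by the camera (73° at the gripper). The torque then jumped from 0.3 to 4.1 N m, which I took as its stop. The 73° at the gripper is slightly more than the 71.6° the joint can turn, probably give in the pads.
- **Spanner:** I then gripped the handle and swung it counter-clockwise. At about 46° (0.81 rad) it stopped moving while the tangential force rose from 4 N to 25 N.
- **Release:** I let go, rose and backed away. The last force readings were below 0.5 N.

**Last checks**
- The scene camera puts the handle at 198.3°, a swing of 45.4°. The gripper's own track gave 46.5°; about 1° apart is within my measuring error.
- The coupling flats read 44° in the scene view against 43° in the wrist view after tightening, so the swing did not turn the coupling back.
- The small standpipe was never touched and looks unchanged in the scene picture.
- The last wrist measurement of the coupling failed because the nut was cut off by the edge of the picture, so these final figures come from the scene camera alone.

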